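Refill the tilt-out hay bin

ROBOT

A 7-joint arm with a two-finger parallel gripper is mounted at the origin on the work surface. World frame = base frame: x ahead of the robot, y to its left, z up, the work surface at z = 0. Lengths are in m, angles in rad, forces in N, time in s.
With the tool pointing down it reaches from about 0.35 to 0.9 m from the base axis. Payload 19.9 kg.
Tool frame: the origin (TCP) lies between the finger pads; the fingertips stand 19 mm ahead of it and the grasp point (between the pads) is the TCP; z points along the fingers, y is the line along which they close (so a half turn about z gives the same grasp; the last joint's range is limited). The gripper opens to 94 mm and grips with 3 to 60 N. Pads are 16 mm wide; open, the fingers measure 119 mm over their backs; the gripper's body (75 mm by 177 mm) begins 78 mm behind the grasp point.
Start: joints at [-1.226, 0.417, -0.01, 1.614, 0.005, 1.111, -0.053], TCP at [0.235, 0.579, 0.224] pointing down, gripper open.
Joint ranges: [-2.81, 2.81], [-0.39, 2.02], [-1.27, 1.25], [0.06, 2.57], [-1.19, 4.33], [0.19, 2], [-2.82, 2.82]. Speed limits (rad/s): [1.89, 1.89, 2.39, 2.39, 3.01, 3.01, 3.01].

INTERFACE

Orientations are given as a 3x3 rotation matrix whose columns are the frame's x, y, z axes.
In Python, from rig import robot gives the robot as it stands. Calls block until the motion is done:
- robot.move_ptp(position, orientation): joint-space move of the TCP to a pose.
- robot.move_linear(position, velocity=0.15, frame=None, threshold=None): straight line of the TCP; frame=None keeps the orientation; velocity is the mean speed in m/s. With threshold (N) it stops when the force on the tool has changed by that much, and returns True; else False.
- robot.goto_joints(angles): joint-space move.
- robot.gripper_to(opening): finger opening in m; the grip force is fixed at half the most; returns when the fingers have stopped.
- robot.pause(seconds).
- robot.ik(position, orientation): joint angles nearest the present ones, or None.
- robot.get_state(): the state.
- robot.grab_frame(name): name is "scene" or "top"; returns the picture (420x560x3 uint8, red, green, blue); there is no depth.
- robot.camera_info(name): a dict with "fx", "fy", "cx", "cy" (pixels), "dist" ([k1, k2, p1, p2, k3] as OpenCV has them; the pictures are not rectified), "rvec" (rotation vector, rad) and "tvec" (3), from world to camera coordinates, as OpenCV has them. Camera axes: x right, y down, z forward; pixel columns grow to the right and rows downward; lengths in m; the calibration is good to about 2 mm. A picture is of the moment at which its call begins. camera_info takes no time and is no camera call.
A pose or a line that the arm cannot do raises robot.PlanningError and nothing moves.
- robot.sign_off(): hands the job in; it is judged then, once.
The state is a dict: "time": time; "qpos": joint angles; "joint_vel": joint speeds; "effort": joint torques, N m; "ee_pos": TCP position; "tool_rot": TCP orientation; "force": force on the tool from outside, world axes, zero at the start; "moment": the same for the moment, N m; "opening": finger opening in m; "grasp_force": force on a finger pad.
Only numpy, scipy, OpenCV 4.12 (cv2) and the standard library are available. Lean on these libraries where they do the work, as an engineer would, in place of code of your own. Each camera call takes 0.05 s, during which the arm holds its last target. There are 200 camera calls.

TASK

Refill the feed bin with hay blocks: undo the cam latch on its top, pull the tilting front open to its stop, tip the scoopful into the open bin and stand the empty scoop upright on the bench again, and put in all the loose hay blocks lying on the bench too. Then push the bin fully shut and turn the latch back until its lever drops home in the low notch. Leave the other things on the bench where they are.

Things in the scene. Friction and masses are not known exactly. Their poses are not given: they have to be found in the camera images.
- feed_bin_case: Plywood case of the tilt-out feed bin, fixed, 220 mm deep, 260 mm wide, 210 mm high, on the left of the bench. Origin: centre of its underside. Its own -x is the front (where the bin tilts out), +y its width, z up. Nothing else stands on its top but the latch.
- latch (a joint): Turn (rad) of the cam latch on the case's top about its upright pivot: 0 = locked (lever dropped into the low notch, hook lip down in front of the bin's front panel), 1.57 = fully undone. Grows clockwise seen from above. In the case's frame the lever points to +y at 0 and to +x (to the back) at 1.57. 3 to 10 N at the knob turn it out of the notch.
- latch_lift (a joint): Rise (m) of the latch lever on its cam: 0 in the notch (turns under 0.08 rad), 0.003 at a turn of 0.15 rad, 0.006 at 0.3, 0.009 at 0.44, about 0.011 from 0.55 to 0.8 (the top of the cam), then sinking gently to 0.009 at 1.57, all within 0.0015. A spring presses it down with 8 to 14 N, so that turned back past the top it drops into the notch, with a light push.
- latch_pivot (a point): Point on the latch's pivot axis at the case's top surface (210 mm up).
- latch_grip (a point): Centre of the grip part of the latch's upright round knob, 16 mm across, 40 mm tall over the lever, this point 22 mm over the lever and 18 mm under the knob's top. It lies 72 mm from the pivot axis, 48 mm over the case's top when locked, and rises and sinks with the lever.
- feed_bin (a joint): Tilt (rad) of the bin about its low front hinge: 0 = shut, 0.72 = open to its stop. It stays where it is left (light friction, under 0.7 N m in all). The locked latch holds it shut.
- bin_hinge (a point): Mid-point of the bin's hinge axis, low on the front of the case (16 mm up); the axis runs along the case's y.
- bin_handle (a point): Middle of the bin's bar handle: a round horizontal steel bar, 12 mm thick, 100 mm long along the case's y, 42 mm clear (centre) of the front panel's outer face, 20 mm below the panel's upper edge; it moves with the bin. Shut, it is 54 mm in front of the hinge axis and 172 mm above it.
- bin_floor (a point): Centre of the bin's inner floor; moves with the bin. Its x runs from the front panel to the bin's back (inside -65 to +65 mm), y across (+-110 mm), z up along the front panel; the panel is 186 mm high above this point, the back wall 104 mm.
- bin_mouth (a point): Fixed point in the middle of the mouth of the OPEN bin, 160 mm up, 50 mm in front of the hinge axis. The open mouth reaches from the tilted panel's edge (127 mm in front of the hinge axis, 160 mm up) back to the front edge of the case's top (210 mm up, above the hinge axis), and is 220 mm wide (case's y).
- scoop_grip (a point): Grey sheet-metal feed scoop, loose, 240 g: flat floor 156 x 92 mm, walls 55 mm high, open mouth at its own +x end, z up. This point is the centre of the wooden handle bar over the body (118 mm long along the scoop's x, 16 mm wide, 18 mm tall), 95 mm above the scoop's underside, 88 mm behind the mouth's edge, near the balance point. Tipped mouth down, the hay blocks slide out at about 35 to 40 degrees.
- hay1_c (a point): Pressed-hay block, 64 (x) x 36 (y) x 30 (z) mm, rounded, 60 g. This point is its centre. At the start it lies in the feed scoop, if it is present.
- hay2_c (a point): Pressed-hay block, 64 (x) x 36 (y) x 30 (z) mm, rounded, 60 g. This point is its centre. At the start it lies in the feed scoop, if it is present.
- hay3_c (a point): Pressed-hay block, 64 (x) x 36 (y) x 30 (z) mm, rounded, 60 g. This point is its centre. At the start it lies in the feed scoop, if it is present.
- hay4_c (a point): Pressed-hay block, 64 (x) x 36 (y) x 30 (z) mm, rounded, 60 g. This point is its centre. At the start it lies flat on the bench, if it is present.
- hay5_c (a point): Pressed-hay block, 64 (x) x 36 (y) x 30 (z) mm, rounded, 60 g. This point is its centre. At the start it lies flat on the bench, if it is present.
- hay6_c (a point): Pressed-hay block, 64 (x) x 36 (y) x 30 (z) mm, rounded, 60 g. This point is its centre. At the start it lies flat on the bench, if it is present.
- hay7_c (a point): Pressed-hay block, 64 (x) x 36 (y) x 30 (z) mm, rounded, 60 g. This point is its centre. At the start it lies flat on the bench, if it is present.
- bowl: Bystander, to be left where it is: reddish-brown stoneware bowl, 124 mm across, 50 mm high. Origin: centre of its underside.
- hay_ball: Bystander, to be left where it is: wicker-look hay ball, 100 mm across. Origin: centre of its underside.
- flea_comb: Bystander, to be left where it is: flat steel flea comb with black handle, 135 mm long, 9 mm high. Origin: centre of its underside.
- groom_brush: Bystander, to be left where it is: wooden grooming brush, 170 mm long, 34 mm high. Origin: centre of its underside.
- poop_grip (a point): Bystander, to be left where it is: blue plastic pooper scoop, 260 mm long, 35 mm high. This point: middle of its handle; the pan of the scoop is to its +x.
- drip_bottle: Bystander, to be left where it is: pale plastic drinking bottle with a black cap, standing, 64 mm across, 170 mm high. Origin: centre of its underside.
There are look-alikes about, which are no part of the job. What is meant by the part that bears scoop_grip is not yellow, and is the larger of those in its own colour.

How it is judged:
By the outcome, as a careful person would: the job done as asked, in the order asked, and still so for the second after the job is handed in, with the robot touching nothing.
Of hay1, hay2, hay3 only 2 to 3 are there at a start; the rules pass over those that are not, and their reading is None.
Of hay4, hay5, hay6, hay7 only 1 to 3 are there at a start; the rules pass over those that are not, and their reading is None.
At some moment in a run one of hay4, hay5, hay6, hay7 may be knocked a few centimetres aside while the robot is not near it.
It also fails if it takes over 210 s, if anything falls off the work surface, if the arm or the gripper's body presses on something with over 40 N, if the wrist force passes 120 N, or if a joint passes its speed limit or range.

## Working session

There is one attempt and no reset: what is moved stays moved. The work goes in short steps, each a Python script; the robot and the scene stay as the last script left them, time stands still between calls to the robot, and variables do not carry over. Pictures are saved under pics/ and viewed, at most 14 in all, crops included, and the job is handed in when it is done.

```bash
ls; mkdir -p pics; python3 - <<'E'
from rig import robot
import cv2
for n in ("scene","top"):
    im=robot.grab_frame(n); cv2.imwrite(f"pics/{n}0.png",im[:,:,::-1])
    print(n,robot.camera_info(n))
s=robot.get_state(); print(s["time"],s["ee_pos"],s["tool_rot"],s["opening"])
E
```

```text
pics
scene {'fx': 408.22420849426794, 'fy': 408.22420849426794, 'cx': 285.1998854197377, 'cy': 202.98519471684546, 'dist': array([-0.11192231,  0.        ,  0.        ,  0.        ,  0.        ]), 'rvec': array([ 1.18122276,  2.38436863, -0.94253751]), 'tvec': array([ 0.36002371, -0.13658232,  1.66519276])}
top {'fx': 427.24248378254964, 'fy': 427.24248378254964, 'cx': 271.57937175524256, 'cy': 207.4420697199092, 'dist': array([0.02824621, 0.        , 0.        , 0.        , 0.        ]), 'rvec': array([ 2.17632956, -2.16667936,  0.09310441]), 'tvec': array([-0.0778622 ,  0.49609938,  1.35844756])}
0.1 [0.23507229 0.57875736 0.22387794] [[-9.26496399e-01  3.76303479e-01 -3.38539899e-04]
 [ 3.76303619e-01  9.26495763e-01 -1.08931972e-03]
 [-9.62590176e-05 -1.13664458e-03 -9.99999349e-01]] 0.09403645563457846
```

View pics/scene0.png

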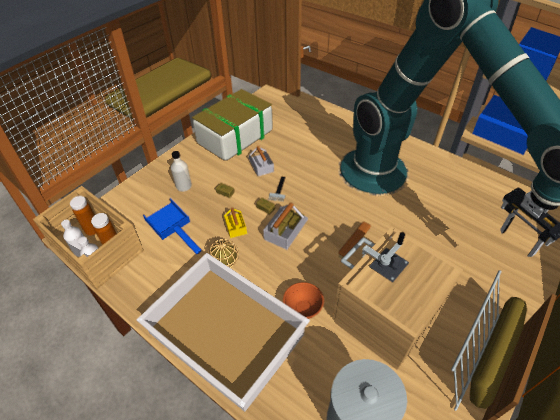

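View pics/top0.png

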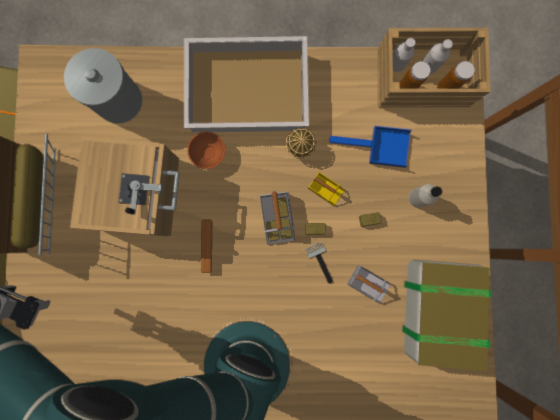

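The two loose blocks show at about (316,229) and (371,220) in the top view. The large grey scoop is at (277,217) and the bin is at left, with its front facing image-right (-y world). I'll zoom in and write the helpers.

```bash
cat > h.py <<'E'
import numpy as np, cv2
from rig import robot
from scipy.spatial.transform import Rotation as R
def cam(n):
    c=robot.camera_info(n); K=np.array([[c["fx"],0,c["cx"]],[0,c["fy"],c["cy"]],[0,0,1]])
    return K,np.array(c["dist"]),np.array(c["rvec"]),np.array(c["tvec"])
def ray(n,px):
    K,d,r,t=cam(n); M=cv2.Rodrigues(r)[0]
    u=cv2.undistortPoints(np.array(px,float).reshape(-1,1,2),K,d).reshape(-1,2)
    return -M.T@t, np.c_[u,np.ones(len(u))]@M
def plane(n,px,z):
    o,d=ray(n,px); return o+d*((z-o[2])/d[:,2])[:,None]
def tri(ps,pt):
    o1,d1=ray("scene",[ps]); o2,d2=ray("top",[pt]); d1=d1[0]/np.linalg.norm(d1); d2=d2[0]/np.linalg.norm(d2)
    s=np.linalg.lstsq(np.c_[d1,-d2],o2-o1,rcond=None)[0]
    a,b=o1+s[0]*d1,o2+s[1]*d2; return (a+b)/2,np.linalg.norm(a-b)
def proj(n,P):
    K,d,r,t=cam(n); return cv2.projectPoints(np.array(P,float).reshape(-1,1,3),r,t,K,d)[0].reshape(-1,2)
def down(yaw):  # tool z down, tool y (closing) along (cos yaw, sin yaw)
    y=np.array([np.cos(yaw),np.sin(yaw),0]); z=np.array([0,0,-1.]); return np.c_[np.cross(y,z),y,z]
def shot(n,f,box=None,s=1):
    im=robot.grab_frame(n)
    if box: x0,y0,x1,y1=box; im=im[y0:y1,x0:x1]
    cv2.imwrite(f"pics/{f}.png",cv2.resize(im,None,fx=s,fy=s,interpolation=cv2.INTER_CUBIC)[:,:,::-1])
def st(): 
    s=robot.get_state(); print("t%.1f"%s["time"],np.round(s["ee_pos"],4),"F",np.round(s["force"],1),"op %.4f g %.1f"%(s["opening"],s["grasp_force"])); return s
E
python3 - <<'E'
from h import *
a=cv2.imread("pics/top0.png"); b=cv2.imread("pics/scene0.png")
cv2.imwrite("pics/c1.png",cv2.resize(a[160:310,245:405],None,fx=4.9,fy=4,interpolation=2)[:600,:800])
cv2.imwrite("pics/c1.png",cv2.resize(a[165:305,245:405],None,fx=4,fy=4,interpolation=2))
cv2.imwrite("pics/c2.png",cv2.resize(a[130:250,60:220],None,fx=5,fy=5,interpolation=2))
cv2.imwrite("pics/c3.png",cv2.resize(b[140:280,150:310],None,fx=4,fy=4,interpolation=2))
cv2.imwrite("pics/c4.png",cv2.resize(b[215:365,320:480],None,fx=4,fy=4,interpolation=2))
E
```

```text
(no output)
```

View pics/c1.png

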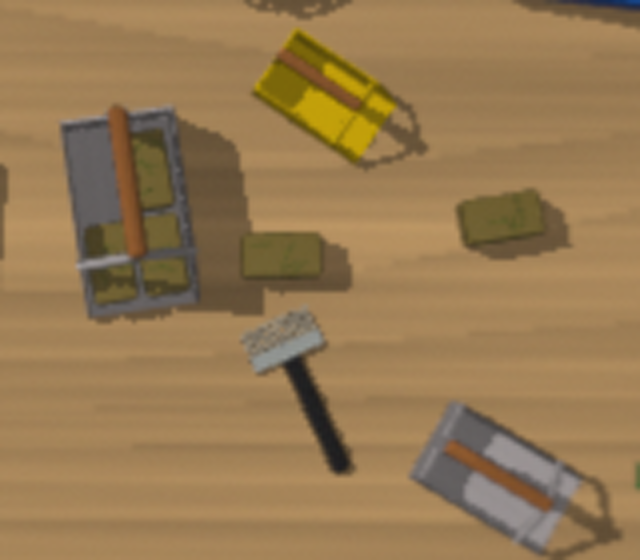

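View pics/c2.png

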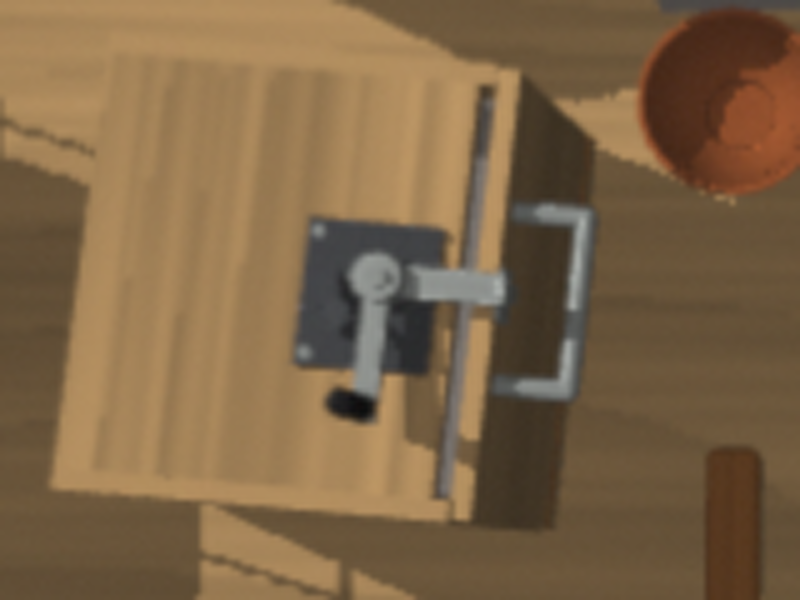

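View pics/c3.png

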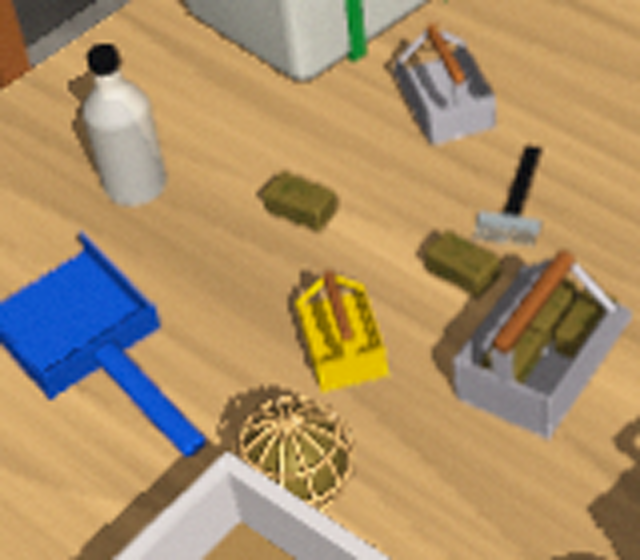

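View pics/c4.png

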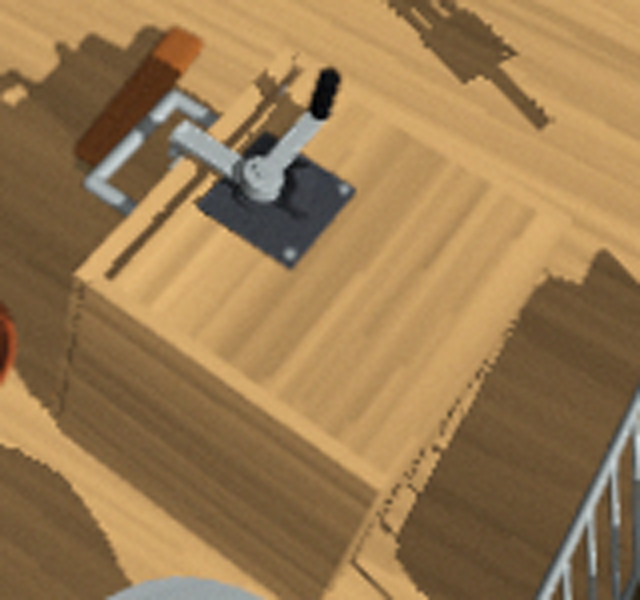

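Crop readings:
- **Scoop:** it holds three blocks. The wall is at the +x end and the mouth faces the robot.
- **Latch:** pivot at about c2 (375,275), knob top at about (338,400), both in the top view.
- **Handle bar:** runs from (586,213) to (570,393) in c2.
- **Loose blocks:** c1 (282,256) and (502,218).

Next I compute world points and cross-check them.

```bash
python3 - <<'E'
from h import *
np.set_printoptions(precision=4,suppress=True)
T=lambda x,y:(60+x/5,130+y/5)      # c2 -> top
C1=lambda x,y:(245+x/4,165+y/4)
S4=lambda x,y:(320+x/4,215+y/4)
S3=lambda x,y:(150+x/4,140+y/4)
print("case top corners", plane("top",[T(115,52),T(52,488),T(470,522),T(520,70)],.21))
print("scene corners", plane("scene",[S4(75,282),S4(385,490),S4(572,215)],.21))
hb=plane("top",[T(586,213),T(570,393)],.188);print("bar ends top",hb,np.linalg.norm(hb[0]-hb[1]),hb.mean(0))
hs=plane("scene",[S4(92,183),S4(175,95)],.188);print("bar ends scene",hs,np.linalg.norm(hs[0]-hs[1]),hs.mean(0))
print("knob top",plane("top",[T(338,400)],.276),plane("scene",[S4(330,74)],.276),tri(S4(330,74),T(338,400)))
print("knob base",plane("top",[T(368,408)],.236),plane("scene",[S4(317,113)],.236))
print("pivot",tri(S4(260,170),T(375,275)))
# hay by colour
for n,im in (("top",cv2.imread("pics/top0.png")),("scene",cv2.imread("pics/scene0.png"))):
    hsv=cv2.cvtColor(im,cv2.COLOR_BGR2HSV); m=cv2.inRange(hsv,(22,110,40),(32,255,135))
    k=cv2.connectedComponentsWithStats(m)
    for i in range(1,k[0]):
        if 60<k[2][i,4]<900:
            ys,xs=np.where(k[1]==i); r=cv2.minAreaRect(np.c_[xs,ys].astype(np.float32))
            b=cv2.boxPoints(r); w=plane(n,b,.03 if n=="top" else .015)
            e=[w[1]-w[0],w[2]-w[1]]; L=max(e,key=np.linalg.norm)
            print(n,k[3][i],k[2][i,4],"c",w.mean(0),"sizes",[round(np.linalg.norm(v),3) for v in e],"yaw",round(np.arctan2(L[1],L[0]),2))
# scoop
bar=[C1(119,108),C1(138,252)]; w=plane("top",bar,.104); print("scoop bar",w,np.linalg.norm(w[0]-w[1]),w.mean(0))
ws=plane("scene",[S3(500,345),S3(565,257)],.104);print("scene",ws,ws.mean(0))
c=plane("top",[C1(64,122),C1(172,108),C1(197,300),C1(91,316)],.055);print("rim",c,c.mean(0),[np.linalg.norm(c[i]-c[i-1]) for i in range(4)])
E
```

```text
case top corners [[0.667  0.4563 0.21  ]
 [0.4208 0.4802 0.21  ]
 [0.4027 0.249  0.21  ]
 [0.6581 0.2282 0.21  ]]
scene corners [[0.6676 0.2355 0.21  ]
 [0.6789 0.4639 0.21  ]
 [0.4213 0.4815 0.21  ]]
bar ends top [[0.5803 0.1941 0.188 ]
 [0.4768 0.2006 0.188 ]] 0.10375910357961073 [0.5285 0.1974 0.188 ]
bar ends scene [[0.5803 0.1962 0.188 ]
 [0.4778 0.2034 0.188 ]] 0.10276743964888344 [0.5291 0.1998 0.188 ]
knob top [[0.4648 0.3017 0.276 ]] [[0.4663 0.3035 0.276 ]] (array([0.4648, 0.3028, 0.2738]), np.float64(0.0007724672548967651))
knob base [[0.4638 0.299  0.236 ]] [[0.4689 0.3039 0.236 ]]
pivot (array([0.5369, 0.2961, 0.2389]), np.float64(0.001358201952427916))
top [ 7.612  88.3324] 683 c [0.8813 0.7877 0.03  ] sizes [np.float64(0.148), np.float64(0.052)] yaw 0.05
top [  6.6576 125.9879] 330 c [0.7547 0.7859 0.03  ] sizes [np.float64(0.085), np.float64(0.045)] yaw 0.01
top [326.8605 179.9419] 86 c [ 0.577  -0.2641  0.03  ] sizes [np.float64(0.016), np.float64(0.095)] yaw -2.14
top [318.0859 189.3594] 128 c [ 0.5457 -0.2422  0.03  ] sizes [np.float64(0.034), np.float64(0.099)] ya
[... 1322 characters left out ...]
 yaw 1.63
scene [288.9775 221.4505] 222 c [ 0.4497 -0.095   0.015 ] sizes [np.float64(0.118), np.float64(0.051)] yaw -2.98
scene [552.5571 407.6607] 280 c [0.5317 0.8597 0.015 ] sizes [np.float64(0.055), np.float64(0.089)] yaw 0.29
scoop bar [[ 0.5363 -0.0856  0.104 ]
 [ 0.4266 -0.1004  0.104 ]] 0.11073703877773723 [ 0.4814 -0.093   0.104 ]
scene [[ 0.5435 -0.078   0.104 ]
 [ 0.4335 -0.0943  0.104 ]] [ 0.4885 -0.0861  0.104 ]
rim [[ 0.5313 -0.0422  0.055 ]
 [ 0.5428 -0.1276  0.055 ]
 [ 0.3913 -0.1474  0.055 ]
 [ 0.3785 -0.0644  0.055 ]] [ 0.461  -0.0954  0.055 ] [np.float64(0.15441137691171666), np.float64(0.08618025499582477), np.float64(0.1527075705098877), np.float64(0.08393803090083263)]
```

The views agree within about 3 mm: the lever measures 72.3 mm and the bar 103 mm. Now I undo the latch by caging the knob with the fingers.

```bash
cat >> h.py <<'E'
A=0.08
cx=np.array([np.sin(A),np.cos(A),0]); cy=np.array([-np.cos(A),np.sin(A),0]); ez=np.array([0,0,1.])
PIV=np.array([.537,.2965,.21]); HAND=np.array([.529,.1985,.188]); HINGE=HAND+.054*cx-.172*ez
def lift(t): return np.interp(t,[0,.08,.15,.3,.44,.55,.8,1.57],[0,0,.003,.006,.009,.011,.011,.009])
def knob(t): return PIV+.072*(np.cos(t)*cy+np.sin(t)*cx)+(.048+lift(t))*ez
def kyaw(t): return np.pi/2-A-t
E
python3 - <<'E'
from h import *
p=knob(0)
robot.move_ptp(p+.09*ez,down(kyaw(0))); robot.gripper_to(.04)
print(robot.move_linear(p+.004*ez,.12,threshold=8)); st()
robot.gripper_to(.021); st()
for t in (.1,.2,.3,.45,.6,.8,1.0,1.2,1.4,1.57,1.62):
    hit=robot.move_linear(knob(t)+.004*ez,.07,down(kyaw(t)),threshold=25); 
    if t in(.1,.3,.8,1.57,1.62): st()
    if hit: print("hit",t); st(); break
shot("top","t1",(60,110,260,260),3)
E
```

```text
False
t3.3 [0.4655 0.3024 0.2627] F [-0.7  0.3 -0.6] op 0.0398 g 0.0
t3.9 [0.4652 0.3023 0.2621] F [-0.6 -1.6 -0.2] op 0.0211 g 0.0
t4.1 [0.4661 0.3095 0.2628] F [-0.8 -0.4 -0.2] op 0.0210 g 0.0
t4.6 [0.4701 0.3229 0.2679] F [-0.3 -1.9  0.4] op 0.0212 g 0.9
hit 0.6
t5.1 [0.4776 0.3354 0.2711] F [-7.2 -9.8  7.8] op 0.0212 g 5.8
```

View pics/t1.png

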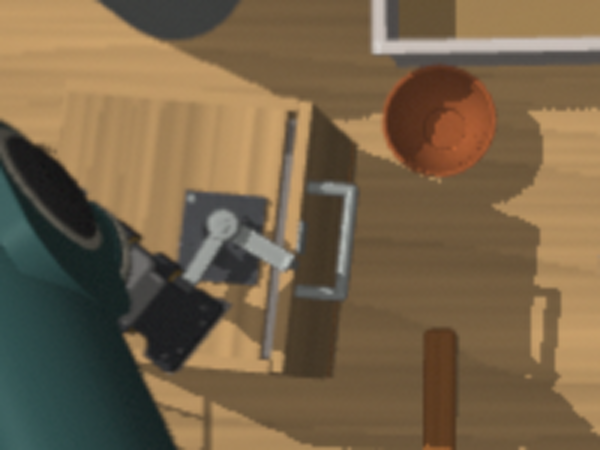

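The latch has turned about 0.5 rad. The stop came from normal tangential force, so I continue.

```bash
python3 - <<'E'
from h import *
for t in (.6,.75,.9,1.05,1.2,1.35,1.5,1.57,1.62):
    hit=robot.move_linear(knob(t)+.004*ez,.04,down(kyaw(t)),threshold=30); st()
    if hit: print("hit",t); break
shot("top","t2",(60,110,260,260),3)
E
```

```text
t5.5 [0.481  0.3416 0.2731] F [ 0.2  0.2 -0.1] op 0.0207 g 0.0
t5.9 [0.4884 0.3498 0.273 ] F [-0.2  0.4 -0.3] op 0.0210 g 0.0
t6.3 [0.4968 0.3563 0.2728] F [ 0.3  1.9 -0.1] op 0.0210 g 0.0
t6.8 [0.5062 0.3615 0.2724] F [-0.2 -0.2  0. ] op 0.0212 g 0.0
t7.2 [0.5162 0.3654 0.272 ] F [ 0.9 -0.1  0.5] op 0.0210 g 0.0
t7.6 [0.5268 0.3678 0.2716] F [-0.1 -0.4  0.2] op 0.0207 g 0.0
t8.0 [0.5376 0.3684 0.2712] F [0.5 0.4 0.4] op 0.0212 g 0.0
t8.3 [0.5426 0.3682 0.271 ] F [0.1 0.1 0.4] op 0.0212 g 0.0
t8.5 [0.5462 0.3679 0.271 ] F [-0.7 -0.5 -0.6] op 0.0213 g 0.0
```

View pics/t2.png

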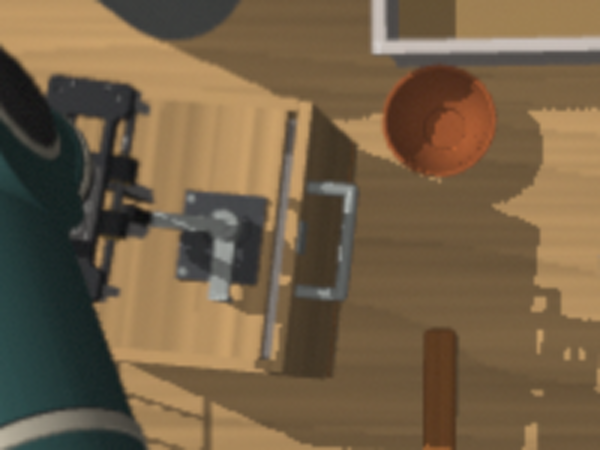

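Latch fully undone: the lever points back and the hook is parallel to the front. Next I grip the bar and pull the bin open.

```bash
cat >> h.py <<'E'
YH=np.pi/2-A
def tilt(a): return R.from_rotvec(-cy*a).as_matrix()
def hpos(t): return HINGE+tilt(t)@(HAND-HINGE)
def hrot(t,f=.6): return tilt(f*t)@down(YH)
E
python3 - <<'E'
from h import *
p=robot.get_state()["ee_pos"]
robot.move_linear(p+.06*ez,.15)
print([robot.ik(hpos(t),hrot(t)) is not None for t in (0,.2,.4,.6,.74)])
robot.move_ptp(HAND+.09*ez,down(YH)); robot.gripper_to(.045)
print(robot.move_linear(HAND-.002*ez,.1,threshold=8)); st()
robot.gripper_to(0); st()
for t in (.1,.2,.3,.4,.5,.6,.68,.74):
    hit=robot.move_linear(hpos(t)-.002*ez,.08,hrot(t),threshold=25); s=st()
    if hit: print("hit",t); break
shot("scene","s3",(250,150,500,350),3)
E
```

```text
[True, True, True, True, True]
False
t12.4 [0.5293 0.1986 0.1866] F [ 0.3 -0.2 -0.7] op 0.0451 g 0.0
t13.0 [0.529  0.1981 0.1861] F [-1.1 -3.5  2.8] op 0.0110 g 30.0
t13.4 [0.5277 0.1816 0.18  ] F [-2.8 -2.7  6.6] op 0.0110 g 30.0
t13.8 [0.5265 0.1658 0.1722] F [-3.7 -4.4  9.3] op 0.0109 g 30.0
t14.2 [0.5254 0.1506 0.1627] F [-3.5 -6.4  9.3] op 0.0107 g 30.0
t14.5 [0.5243 0.1365 0.1518] F [-3.4 -7.   7.6] op 0.0111 g 30.0
t14.7 [0.5238 0.1305 0.1465] F [ 2.3 -1.7 -0.1] op 0.0110 g 30.0
hit 0.5
```

View pics/s3.png

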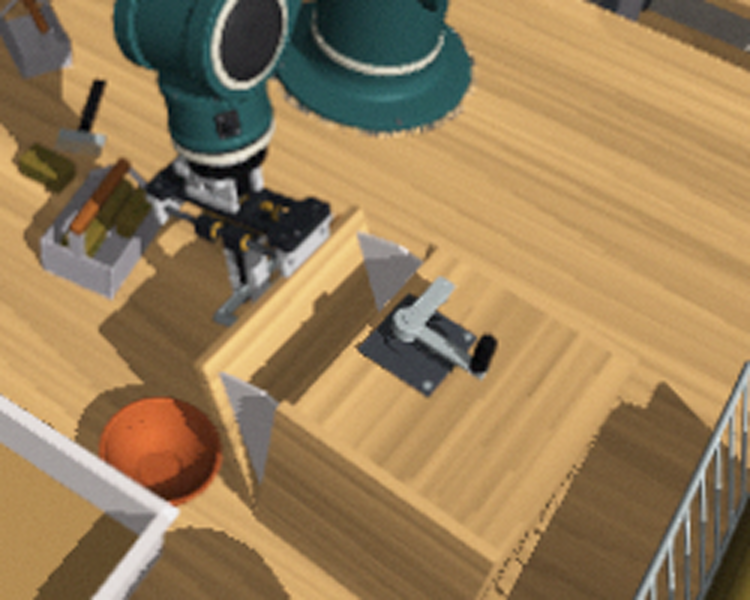

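The bin is about 0.45 rad open with nothing jammed. I continue to the stop.

```bash
python3 - <<'E'
from h import *
for t in (.52,.59,.65,.70,.73,.76):
    hit=robot.move_linear(hpos(t)-.002*ez,.05,hrot(t),threshold=30); s=st()
    v=(s["ee_pos"]-HINGE); f=-v@cx; print("angle est",np.arctan2(f,v[2])-np.arctan2(.054,.172))
    if hit: print("hit",t)
    if hit and t>.7: break
robot.gripper_to(.045); st()
E
```

```text
t15.2 [0.5231 0.1211 0.137 ] F [ 0.8 -6.4  3.8] op 0.0110 g 30.0
angle est 0.523113471605215
t15.6 [0.5224 0.1128 0.1273] F [ 1.7 -3.8  3. ] op 0.0114 g 30.0
angle est 0.5944794253600807
t16.0 [0.5218 0.1061 0.1184] F [ 3.6 -3.   0.1] op 0.0111 g 30.0
angle est 0.6571340096581595
t16.3 [0.5214 0.1011 0.1108] F [ 3.5 -0.6 -0.8] op 0.0112 g 30.0
angle est 0.7079910544936174
t16.5 [0.5213 0.0995 0.1072] F [-0.9  0.1  9.1] op 0.0112 g 30.0
angle est 0.729969612226745
hit 0.73
t17.2 [0.5216 0.0982 0.1065] F [-0.1 -0.6  0. ] op 0.0454 g 0.0
```

Open to the stop. Now I withdraw, check IK for the scoop tip, and pick up the scoop.

```bash
cat >> h.py <<'E'
SG=np.array([.485,-.090,.095]); SY=.135
def srot(xs,pitch,flip=1):  # tool rot for scoop heading xs (unit horizontal), mouth-down pitch; tool y = flip*scoop y
    ys=np.cross(ez,xs); Rp=R.from_rotvec(ys*pitch).as_matrix(); z=-ez; y=flip*ys
    return Rp@np.c_[np.cross(y,z),y,z], Rp
XS0=np.array([-np.cos(SY),-np.sin(SY),0])
M=HINGE*[1,1,0]-.058*cx-.035*cy+.20*ez
def dump(p,flip,M=M):
    T,Rp=srot(cy,p,flip); return M+Rp@(-.088*cy+.095*ez),T
E
python3 - <<'E'
from h import *
s=robot.get_state(); robot.move_linear(s["ee_pos"]-.12*s["tool_rot"][:,2],.15)
for f in (1,-1):
    print(f,[robot.ik(SG,srot(XS0,0,f)[0])],[ (lambda q: None if q is None else np.round(q,2))(robot.ik(*dump(p,f))) for p in (0,.4,.8,1.2)])
E
```

```text
1 [array([-0.34693902,  0.41136313,  0.56330261,  2.06066374, -0.31751437,
        0.75309299, -1.02267427])] [array([-0.97,  0.68,  1.08,  1.41, -0.6 ,  1.4 , -1.53]), array([-0.31,  0.18, -0.16,  1.77,  0.3 ,  0.87, -2.27]), None, array([-0.89,  0.01, -0.01,  2.44,  1.79,  0.91,  2.31])]
-1 [array([-0.01889959,  0.364722  ,  0.16540839,  2.05037665, -0.08789128,
        0.73297274,  1.90699889])] [array([-0.36,  0.46,  0.06,  1.39, -0.03,  1.29,  1.19]), array([-0.36,  0.17, -0.1 ,  1.77,  0.29,  0.87,  0.89]), array([ 0.29,  0.  , -0.92,  2.11,  0.98,  0.6 ,  0.14]), array([ 0.2 ,  0.07, -1.1 ,  2.41,  1.81,  0.96, -0.82])]
```

```bash
python3 - <<'E'
from h import *
for hd in (-.6,-.3,0,.3,.6,.9,1.2,1.57):   # heading rotated from cy toward cx
    xs=np.cos(hd)*cy+np.sin(hd)*cx
    for f in (1,-1):
        q=[]
        for p in (0,.25,.5,.75,1.0):
            T,Rp=srot(xs,p,f); Mh=HINGE*[1,1,0]-.058*cx+.21*ez-.035*xs
            q.append(robot.ik(Mh+Rp@(-.088*xs+.095*ez),T))
        print(hd,f,["X" if a is None else "o" for a in q],[None if a is None or b is None else round(float(np.abs(a-b).max()),2) for a,b in zip(q,q[1:])], None if q[-1] is None else np.round(q[-1],2))
E
```

```text
-0.6 1 ['o', 'o', 'o', 'o', 'X'] [0.31, 0.32, 0.6, None] None
-0.6 -1 ['o', 'o', 'o', 'o', 'X'] [0.31, 0.32, 0.33, None] None
-0.3 1 ['o', 'o', 'o', 'o', 'o'] [0.32, 0.41, 1.11, 4.73] [-0.56 -0.15 -0.01  2.36  1.71  0.29  2.81]
-0.3 -1 ['o', 'o', 'o', 'o', 'o'] [0.31, 0.31, 0.51, 1.56] [-1.35 -0.24  0.69  2.37  1.68  0.46 -0.24]
0 1 ['o', 'o', 'o', 'X', 'o'] [0.92, 1.1, None, None] [ 0.42 -0.08 -1.12  2.26  1.4   0.6   2.8 ]
0 -1 ['o', 'o', 'o', 'o', 'o'] [0.28, 0.36, 0.44, 0.65] [ 0.42 -0.08 -1.12  2.26  1.4   0.6  -0.35]
0.3 1 ['o', 'o', 'o', 'X', 'o'] [0.32, 0.48, None, None] [-0.63  0.07 -0.25  2.15  1.26  1.02  2.68]
0.3 -1 ['o', 'o', 'o', 'o', 'o'] [0.23, 0.36, 1.43, 0.48] [-1.89  0.09  1.08  2.18  1.2   0.91 -0.43]
0.6 1 ['o', 'o', 'o', 'o', 'o'] [0.32, 0.41, 5.55, 0.72] [-0.66  0.22 -0.27  1.98  1.12  1.3   2.57]
0.6 -1 ['o', 'o', 'o', 'o', 'o'] [0.27, 0.36, 0.71, 2.01] [-1.8   0.36  1.09  2.02  0.84  0.99 -0.37]
0.9 1 ['o', 'o', 'o', 'o', 'o'] [0.32, 5.47, 0.68, 0.22] [-0.65  0.36 -0.28  1.8   1.01  1.55  2.47]
0.9 -1 ['o', 'o', 'o', 'o', 'o'] [0.3, 0.33, 0.42, 0.52] [-0.04  0.6  -1.14  1.78  1.28  1.9  -0.81]
1.2 1 ['o', 'o', 'o', 'o', 'o'] [5.51, 0.58, 0.19, 0.18] [-0.63  0.48 -0.26  1.61  0.89  1.75  2.36]
1.2 -1 ['o', 'o', 'o', 'o', 'o'] [0.3, 0.27, 0.3, 0.37] [-0.25  0.6  -0.82  1.6   1.08  1.96 -0.9 ]
1.57 1 ['o', 'o', 'o', 'o', 'o'] [0.66, 0.19, 0.2, 0.2] [-0.6   0.62 -0.22  1.39  0.73  1.97  2.23]
1.57 -1 ['o', 'o', 'o', 'o', 'o'] [0.26, 0.22, 0.23, 1.37] [-1.34  0.86  1.08  1.42  0.18  1.67 -0.38]
```

Heading 0.6 with flip -1 gives a well-centred posture, so I'll use that. Pick up the scoop.

```bash
cat >> h.py <<'E'
HD=.6; XD=np.cos(HD)*cy+np.sin(HD)*cx
MD=HINGE*[1,1,0]-.068*cx-.03*cy+.205*ez
def dump2(p,flip=-1,M=MD):
    T,Rp=srot(XD,p,flip); return M+Rp@(-.088*XD+.095*ez),T
E
python3 - <<'E'
from h import *
T=srot(XS0,0,-1)[0]
robot.move_ptp(SG+.1*ez,T); robot.gripper_to(.05)
print(robot.move_linear(SG,.1,threshold=6)); st()
robot.gripper_to(0); st()
shot("top","t4",(200,150,400,300),3)
robot.move_linear(SG+.02*ez,.05); robot.pause(.3); s=st(); print(np.round(s["moment"],2))
robot.move_linear(SG+.2*ez,.12); s=st(); print(np.round(s["moment"],2))
shot("scene","s4",(200,80,400,280),3)
E
```

```text
False
t20.3 [ 0.4854 -0.0901  0.0955] F [0.  0.1 1. ] op 0.0502 g 0.0
t20.9 [ 0.4848 -0.09    0.0949] F [ 0.3 -0.2 -3.1] op 0.0155 g 30.0
t21.8 [ 0.4849 -0.09    0.1148] F [-0.1 -0.6 -3. ] op 0.0156 g 30.0
[ 0.09 -0.03 -0.06]
t23.5 [ 0.4848 -0.09    0.2944] F [-0.2 -0.5 -3.4] op 0.0158 g 30.0
[ 0.07 -0.07  0.01]
```

View pics/s4.png

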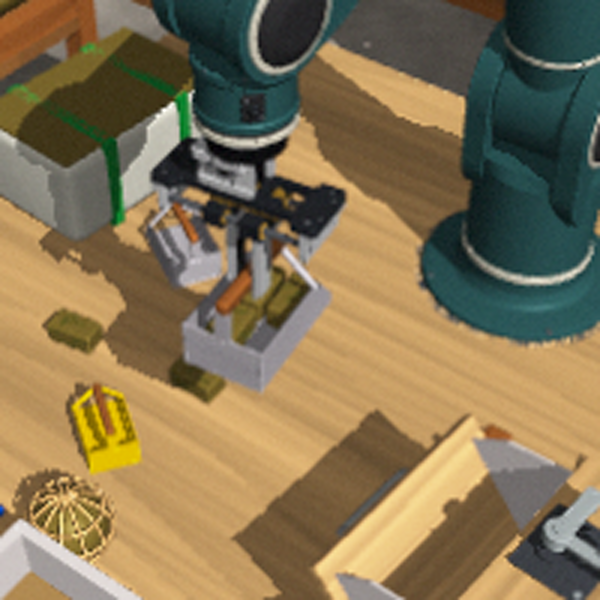

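Scoop held level with its mouth toward the robot. Carry it over the bin and tip.

```bash
python3 - <<'E'
from h import *
P,T=dump2(0); s=robot.get_state()
robot.move_linear(s["ee_pos"]+.05*ez,.12)
robot.move_linear(P+.04*ez,.12,T); st()
robot.move_linear(P,.08)
for p in (.3,.5,.65,.8,.95,1.05):
    P,T=dump2(p)
    try: robot.move_linear(P,.1,T)
    except robot.PlanningError as e:
        print("plan",p,e); q=robot.ik(*dump2(p,1)); print(q, robot.get_state()["qpos"]); break
    print(p); s=st()
robot.pause(.5); st(); shot("scene","s5",(250,150,500,350),3)
E
```

```text
t26.4 [0.6261 0.1264 0.3401] F [ 0.6 -0.7 -3.9] op 0.0158 g 30.0
0.3
t27.6 [0.6012 0.1476 0.3226] F [ 0.9 -0.3 -3.3] op 0.0159 g 30.0
0.5
t28.0 [0.5825 0.1621 0.3305] F [-0.4 -0.2 -4.3] op 0.0157 g 30.0
0.65
t28.3 [0.5679 0.1737 0.3337] F [ 0.8 -1.1 -2.7] op 0.0156 g 30.0
0.8
t28.7 [0.5531 0.1857 0.3342] F [ 0.9 -0.6 -1.9] op 0.0159 g 30.0
0.95
t29.0 [0.5382 0.1977 0.3318] F [ 0.1 -0.7 -1.3] op 0.0158 g 30.0
1.05
t29.3 [0.5284 0.2057 0.3285] F [ 0.9  0.3 -1.4] op 0.0157 g 30.0
t29.8 [0.5279 0.2063 0.3287] F [ 0.1 -0.1 -2.3] op 0.0158 g 30.0
```

View pics/s5.png

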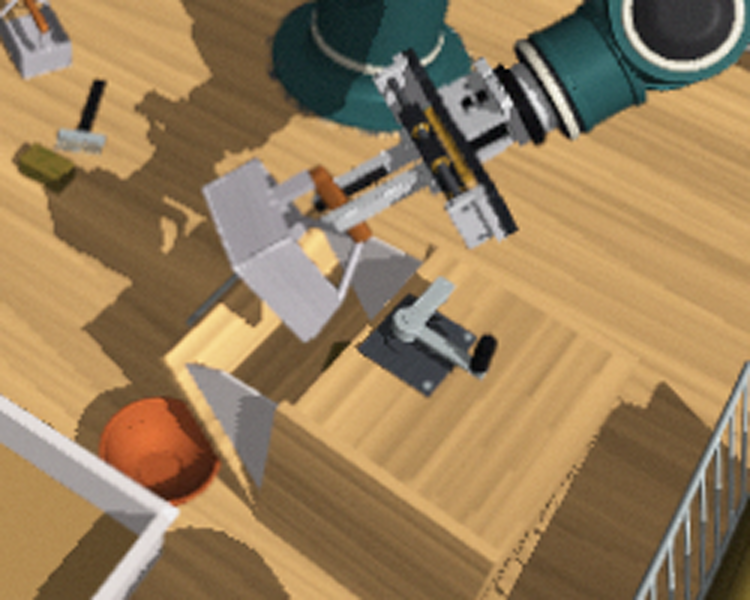

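Weight dropped to the empty value and a block shows in the bin. I level the scoop, then stand it back in its place.

```bash
python3 - <<'E'
from h import *
P,T=dump2(1.18)
try: robot.move_linear(P,.1,T)
except robot.PlanningError: print("no 1.18")
robot.pause(.3)
for p in (.8,.4,0): robot.move_linear(*(lambda a:(a[0],.15,a[1]))(dump2(p)))
s=st(); robot.move_linear(s["ee_pos"]+.04*ez,.12)
T=srot(XS0,0,-1)[0]
robot.move_linear(SG+.22*ez,.15,T); robot.move_linear(SG+.02*ez,.12); robot.pause(.2)
print(robot.move_linear(SG-.003*ez,.03,threshold=4)); st()
robot.gripper_to(.04); st(); robot.move_linear(SG+.12*ez,.12)
q=robot.get_state()["qpos"].copy()
shot("scene","s6",(180,120,440,320),3); shot("top","t6",(60,110,400,310),2.3)
E
```

```text
t32.2 [0.6256 0.1277 0.2988] F [-0.3  1.1 -1.6] op 0.0159 g 30.0
True
t37.2 [ 0.4847 -0.0905  0.0945] F [ 1.1 -2.5  2.6] op 0.0160 g 30.0
t37.8 [ 0.4844 -0.0899  0.0946] F [0.4 0.6 0.2] op 0.0399 g 0.0
```

View pics/s6.png

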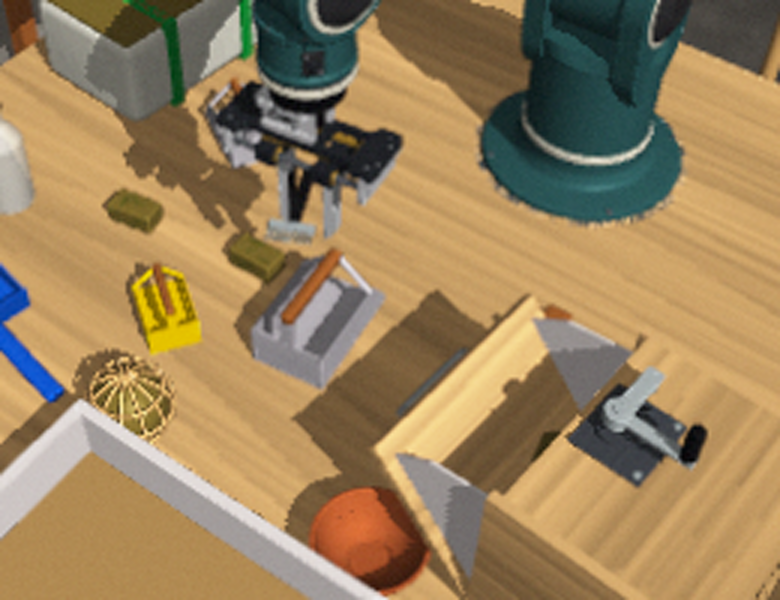

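View pics/t6.png

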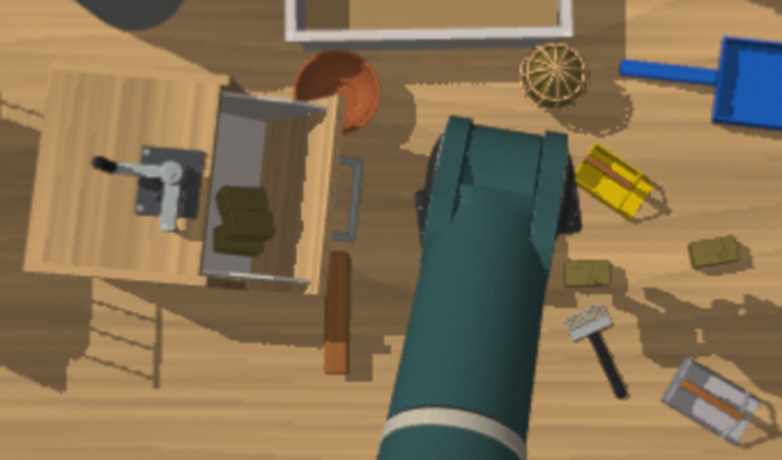

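Three blocks are heaped in the bin, the scoop stands empty, and the loose blocks haven't moved: about (315,229) and (370,220) in the top view. Fetch block A, then re-locate B.

```bash
cat >> h.py <<'E'
def hay():
    im=robot.grab_frame("top"); m=cv2.inRange(cv2.cvtColor(im,cv2.COLOR_RGB2HSV),(20,100,30),(33,255,140))
    m[:, :230]=0; k=cv2.connectedComponentsWithStats(m); out=[]
    for i in range(1,k[0]):
        if 110<k[2][i,4]<320:
            ys,xs=np.where(k[1]==i); b=cv2.boxPoints(cv2.minAreaRect(np.c_[xs,ys].astype(np.float32)))
            w=plane("top",b,.03); e=[w[1]-w[0],w[2]-w[1]]; L=max(e,key=np.linalg.norm)
            c=w.mean(0); 
            if .2<c[0]<.75: out.append((np.round(c[:2],4),[round(float(np.linalg.norm(v)),3) for v in e],round(float(np.arctan2(L[1],L[0])),2),k[2][i,4]))
    return out
def pick(c,yaw,op=.052):
    P=np.array([c[0],c[1],.022]); robot.move_ptp(P+.13*ez,down(yaw)); robot.gripper_to(op)
    print("hit",robot.move_linear(P,.12,threshold=8)); robot.gripper_to(0); s=st()
    robot.move_linear(P+.2*ez,.15); return st()
def drop(off):
    D=HINGE*[1,1,0]-.065*cx+off*cy+.175*ez
    robot.move_ptp(D+.08*ez,down(YH)); robot.move_linear(D,.12,threshold=8); robot.gripper_to(.055); st(); robot.move_linear(D+.1*ez,.15)
E
python3 - <<'E'
from h import *
print(hay())
pick((.4295,-.216),0.); drop(-.065)
print(*hay(),sep="\n")
E
```

```text
[(array([ 0.5453, -0.2411]), [0.037, 0.105], -2.2, np.int32(136)), (array([ 0.4597, -0.3904]), [0.067, 0.038], -1.4, np.int32(236)), (array([ 0.4287, -0.2148]), [0.064, 0.035], -1.57, np.int32(240))]
hit False
t42.4 [ 0.4298 -0.2161  0.0224] F [-1.2  0.9  7.4] op 0.0357 g 30.0
t43.9 [ 0.4292 -0.2159  0.2213] F [-0.  -0.1 -0.4] op 0.0358 g 29.9
t46.8 [0.5929 0.1823 0.1751] F [-0.3  0.6  0.3] op 0.0554 g 0.0
(array([ 0.4592, -0.3901]), [0.066, 0.037], -1.41, np.int32(232))
```

```bash
python3 - <<'E'
from h import *
pick((.4605,-.392),.165); drop(0.0)
s=robot.get_state()["ee_pos"]; robot.move_linear(s*[1,1,0]+[-.1,-.1,.33],.2)
print(*hay(),sep="\n")
shot("top","t7",(40,100,440,400),2)
E
```

```text
hit False
t51.8 [ 0.4608 -0.3921  0.0224] F [-0.7  1.1  5.3] op 0.0354 g 30.0
t53.3 [ 0.4602 -0.3918  0.2212] F [-0.4  0.1  0.5] op 0.0359 g 30.0
t56.7 [0.5281 0.1876 0.1751] F [ 1.  -0.4  0.2] op 0.0553 g 0.0
```

View pics/t7.png

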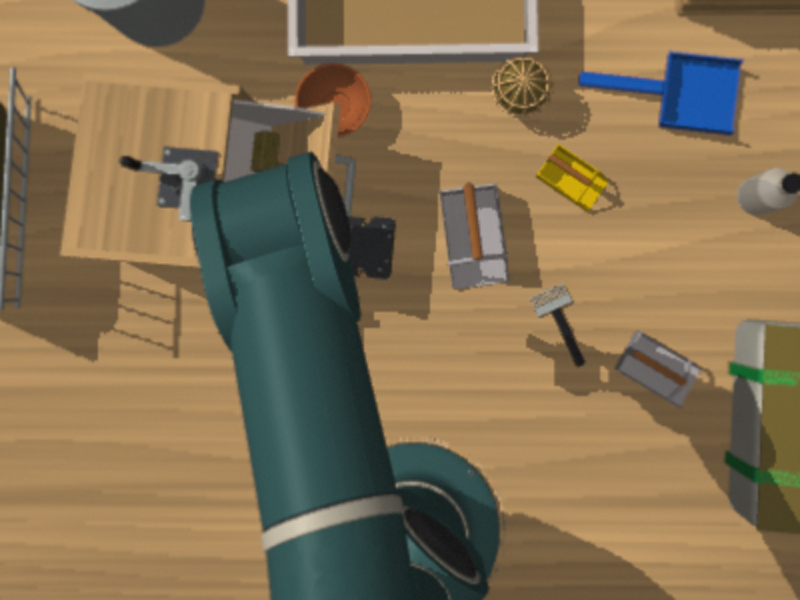

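No loose blocks are left on the bench and the scoop stands empty at t7 (475,235). Regrip the bar and shut the bin.

```bash
python3 - <<'E'
from h import *
ang=lambda s:(lambda v: round(float(np.arctan2(-v@cx,v[2])-np.arctan2(.054,.172)),3))(s["ee_pos"]+.002*ez-HINGE)
T=hrot(.72); P=hpos(.72)-.002*ez
robot.move_ptp(P-.1*T[:,2],T); robot.gripper_to(.045)
print(robot.move_linear(P,.1,threshold=8)); robot.gripper_to(0); st()
for t in (.6,.48,.36,.24,.15,.08,.03,0,-.015,-.03):
    hit=robot.move_linear(hpos(t)-.002*ez,.06,hrot(max(t,0)),threshold=30); s=st(); print(t,ang(s),hit)
    if hit and t<.05: break
E
```

```text
False
t61.6 [0.5211 0.0991 0.1079] F [-0.5  3.2  5. ] op 0.0108 g 30.0
t62.1 [0.522  0.111  0.1253] F [ 1.5  0.9 -3. ] op 0.0110 g 30.0
0.6 0.601 False
t62.6 [0.5232 0.1249 0.1415] F [ 0.4 -2.8  2.1] op 0.0110 g 30.0
0.48 0.482 False
t63.2 [0.5246 0.1411 0.1561] F [-0.6 -4.4  5.7] op 0.0109 g 30.0
0.36 0.361 False
t63.7 [0.5262 0.1592 0.1686] F [-0.1 -3.6  5.8] op 0.0110 g 30.0
0.24 0.239 False
t64.1 [0.5274 0.1738 0.1763] F [ 1.1 -1.7  4.5] op 0.0111 g 30.0
0.15 0.147 False
t64.4 [0.5282 0.1856 0.1814] F [ 1.9 -0.3  5.3] op 0.0111 g 30.0
0.08 0.076 False
t64.7 [0.5289 0.1941 0.1845] F [2.7 0.8 3.2] op 0.0109 g 30.0
0.03 0.026 False
t65.0 [0.5292 0.1981 0.186 ] F [ 1.9 -3.8  2.7] op 0.0107 g 30.0
0 0.002 False
t65.2 [0.5291 0.1983 0.1861] F [  4.2 -15.9  -7. ] op 0.0113 g 30.0
-0.015 0.001 False
t65.5 [0.5291 0.1984 0.1862] F [  5.9 -28.1 -14.7] op 0.0110 g 30.0
-0.03 0.0 False
```

The bin is firmly shut at 0.000. Release it, then turn the latch back.

```bash
python3 - <<'E'
from h import *
robot.move_linear(hpos(0)-.002*ez,.05); robot.gripper_to(.045); st()
robot.move_linear(HAND+.12*ez,.15)
k=knob(1.57)
robot.move_ptp(k+.08*ez,down(kyaw(1.57))); robot.gripper_to(.045)
print(robot.move_linear(k+.004*ez,.1,threshold=6)); robot.gripper_to(.021); st()
for t in (1.4,1.2,1.0,.85,.7,.55,.45,.35,.25,.15,.08,.0,-.04):
    hit=robot.move_linear(knob(t)+.004*ez,.05,down(kyaw(t)),threshold=30)
    if hit or t in (1.2,.7,.35,.15,0,-.04): print(t,hit); st()
    if hit and t<.2: break
E
```

```text
t66.5 [0.529  0.1986 0.186 ] F [-0.2  0.2 -0.1] op 0.0451 g 0.0
False
t70.6 [0.5427 0.3683 0.271 ] F [-1.2 -0.  -1.1] op 0.0211 g 0.0
1.2 False
t71.4 [0.5165 0.3656 0.272 ] F [ 0.2  1.2 -0.6] op 0.0211 g 0.0
0.7 False
t72.6 [0.4859 0.3473 0.273 ] F [-0.9 -0.1  0.3] op 0.0212 g 0.0
0.35 False
t73.6 [0.4716 0.3263 0.269 ] F [-2.  -5.8 -4.1] op 0.0212 g 2.9
0.15 False
t74.2 [0.4671 0.3133 0.2652] F [ 0.2 -3.1 -1.5] op 0.0214 g 1.7
0.0 False
t74.7 [0.4653 0.3026 0.2622] F [ 0.1 -0.3  0.8] op 0.0211 g 0.0
-0.04 False
t75.0 [0.4651 0.2998 0.2621] F [-0.3  0.5 -0.3] op 0.0213 g 0.2
```

Now the light push on the knob top. The contact height also tells whether the lever is home: expect TCP z about 0.295 if it is.

```bash
python3 - <<'E'
from h import *
k=knob(0); robot.move_linear(k+.004*ez,.05); robot.gripper_to(.04)
robot.move_linear(k+.09*ez,.12); robot.gripper_to(0)
print(robot.move_linear(k+.035*ez,.1,threshold=8)); st()
print(robot.move_linear(k+.028*ez,.02,threshold=7)); st()
robot.move_linear(k+.15*ez,.12); robot.move_linear([.40,.10,.42],.2); st()
im=robot.grab_frame("top"); im2=robot.grab_frame("scene")
# dark knob blob in both views vs prediction for locked knob top
for n,g in (("top",im),("scene",im2)):
    u=proj(n,[k]).ravel(); x,y=int(u[0]),int(u[1]); c=g[y-14:y+15,x-14:x+15]; ys,xs=np.where(c.max(2)<45)
    print(n,"pred",u.round(1),"seen",(xs.mean()+x-14).round(1) if len(xs) else None,(ys.mean()+y-14).round(1) if len(xs) else None,len(xs))
print(*hay(),sep="\n")
a=cv2.imread("pics/top0.png")[:,:,::-1].astype(int); d=(np.abs(a-im.astype(int)).max(2)>60).astype(np.uint8)
k2=cv2.connectedComponentsWithStats(d)
print([(k2[2][i].tolist()) for i in range(1,k2[0]) if k2[2][i,4]>60])
E
```

```text
True
t77.9 [0.4639 0.3024 0.2932] F [-2.4 -0.1 12.5] op 0.0007 g 5.9
True
t78.1 [0.4639 0.3028 0.2932] F [-3.4 -0.7 13. ] op 0.0006 g 6.3
t80.4 [0.4    0.1007 0.4198] F [-0.3 -0.4 -0.3] op 0.0005 g 0.0
top pred [129.7 210.4] seen 115.9 216.0 22
scene pred [400.9 237.2] seen 399.1 239.8 62

[[151, 182, 10, 37, 221], [177, 191, 23, 38, 338], [278, 198, 13, 30, 255], [102, 200, 149, 138, 9088], [359, 213, 28, 17, 371], [308, 223, 25, 15, 308], [280, 229, 13, 10, 110], [4, 285, 46, 45, 931], [416, 303, 5, 30, 108], [115, 309, 72, 51, 914], [1, 327, 21, 16, 178], [0, 341, 270, 79, 9312], [230, 341, 33, 7, 62], [264, 387, 39, 33, 661], [23, 400, 17, 20, 77]]
```

Contact height 0.293 means the lever is home. I go back to the start posture for a clean image difference with the first pictures.

```bash
python3 - <<'E'
from h import *
robot.gripper_to(.094)
s=robot.get_state()["ee_pos"]; 
robot.goto_joints([-1.226,.417,-.01,1.614,.005,1.111,-.053]); st()
for n in ("top","scene"):
    g=robot.grab_frame(n); a=cv2.imread(f"pics/{n}0.png")[:,:,::-1].astype(int); d=(np.abs(a-g.astype(int)).max(2)>35).astype(np.uint8)
    k=cv2.connectedComponentsWithStats(d); print(n,[k[2][i].tolist() for i in range(1,k[0]) if k[2][i,4]>8])
E
```

```text
t84.0 [0.2363 0.5784 0.2253] F [ 0.3 -0.7  1.1] op 0.0936 g 0.0
top [[149, 193, 5, 28, 78], [278, 197, 14, 31, 297], [359, 212, 29, 18, 386], [266, 221, 10, 8, 66], [308, 223, 25, 17, 334], [267, 229, 26, 12, 210], [277, 241, 11, 4, 26]]
scene [[466, 10, 29, 21, 72], [464, 21, 9, 9, 13], [497, 54, 23, 17, 30], [500, 57, 30, 19, 46], [214, 183, 21, 15, 208], [254, 198, 21, 17, 227], [278, 210, 23, 26, 297], [270, 225, 4, 8, 20]]
```

The only differences are the emptied scoop, the removed blocks, and a strip at the bin's gap that is probably hay showing through. The latch, handle and bystanders match the start images. Handing in.

```bash
python3 -c "
from rig import robot
print(robot.sign_off())"
```

```text
the job is handed in; nothing more can be done
None
```

I refilled the bin with the scoop's three blocks and the two loose ones, stood the empty scoop back on the bench, shut the bin, dropped the latch home in its notch, left the other things unmoved, and handed the job in at about 84 s of the 210 s allowed.

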